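# Unclamp the cool-block carrier from the shaker and hold it up level

## Robot

A 7-joint arm with a two-finger parallel gripper is mounted at the origin on a cart in front of the work surface, level with it; the furniture and walls round the work are solid. World frame = base frame: x ahead of the robot, y to its left, z up, the work surface at z = 0. Lengths are in m, angles in degrees, forces in N, time in s.
With the tool pointing down it reaches from about 0.4 to 0.75 m from the base axis. Payload 19.5 kg.
Tool frame: the origin (TCP) lies on the centre line of the jaws, within the pads' length; the fingertips stand 19 mm ahead of it and the grasp point (between the pads) is the TCP; z points along the fingers, y is the line along which they close (so a half turn about z gives the same grasp; the last joint's range is limited). The gripper opens to 85 mm and grips with 20 to 120 N. Pads are 22 mm wide; open, the fingers measure 114 mm over their backs; the gripper's body (76 mm by 85 mm) begins 54 mm behind the grasp point. The pads swing forward as they close: fully open they stand 13 mm farther back than shut.
Start: joints at [64.532, 40.479, -1.581, 85.061, 1.261, 54.483, -4.326], TCP at [0.225, -0.529, 0.25] pointing down, gripper open.
Joint ranges: [-155.06, 155.06], [-18.47, 123.98], [-90, 86.84], [0, 140.48], [-83.41, 263.41], [0, 116], [-161.91, 161.91]. Speed limits (degrees/s): [108.29, 108.29, 147.25, 147.25, 172.46, 172.46, 172.46].

## Interface

Orientations are given as [roll, pitch, yaw] about the fixed x, y, z axes, in that order (R = Rz(yaw) Ry(pitch) Rx(roll)).
In Python, from rig import manip, grab_frame gives the robot as it stands (manip), with the cameras as plain functions.
- The arm moves only by the shell command python3 steer.py 'ROWS' [FORCE]. ROWS is a JSON list of rows, 1 to 5 of them, each written [[dx, dy, dz], turn, opening]: dx, dy, dz in m, then a turn about the tool's z in degrees, then the opening from 0.0 (shut) to 1.0 (fully open); each row shifts and turns the commanded pose from where the row before left it, along the tool's axes as they then stand; what a row does not reach is not made up. A row lasts 1/8 s, in which the tool goes at most 0.0625 m and 10.7 degrees, less where a joint would pass 70% of its speed; a pose out of reach is approached as far as the arm can. The fingers move at their own pace and stop on an object; FORCE is the grip in N (left out, the last holds). Time passes only in rows, so rows that do not move let the fingers close. It prints the time, the measured TCP pose, the force, the opening and the grip force at its end. Input that does not fit is refused with a message, and nothing moves.
- manip.get_state(): the state, without advancing time (a new reading comes with each control period).
- grab_frame(name): name is "scene" or "top" or "wrist"; returns a dict with "color" (420x560x3 uint8, red, green, blue), "camera_matrix" (3x3 intrinsics, pixels), "dist_coeffs" ([k1, k2, p1, p2, k3] as OpenCV has them; the pictures are not rectified), "rvec" (rotation vector, rad) and "tvec" (3), from world to camera coordinates, as OpenCV has them. Camera axes: x right, y down, z forward; pixel columns grow to the right and rows downward; lengths in m; the calibration is good to about 2 mm. A picture is of the moment at which its call begins. There is no depth.
- manip.finish_job(): hands the job in; it is judged then, once.
The state is a dict: "t": time; "qpos": joint angles; "qd": joint speeds; "joint_efforts": joint torques, N m; "tool_pos": TCP position; "ee_rot": TCP orientation; "force": force on the tool from outside, world axes, zero at the start; "torque": the same for the moment, N m; "gripper_width": opening from 0.0 (shut) to 1.0 (fully open); "grasp_force": force on a finger pad.
Only numpy, scipy, OpenCV 4.12 (cv2) and the standard library are available. Lean on these libraries where they do the work, as an engineer would, in place of code of your own. Each camera call takes 0.05 s, during which the arm holds its last target. There are 200 camera calls.

## Task

The cool-block carrier is clamped on the bench shaker. Wind the shaker's hand crank anticlockwise (seen from above), nearly two full turns, until the two blue jaws are fully open at the stop; only then take the carrier by its black handle and lift it, with the orange block in it, straight up to about 10 cm above its seat. Keep it level all the way and finish while holding it there, level and still: do not put it down or let go, leave the jaws open, and do not disturb the jar, the timer or the bottle.

Things in the scene. Friction and masses are not known exactly. Their poses are not given: they have to be found in the camera images.
- shaker: white bench shaker, fixed. Origin on the bench under its platform's middle; z up, x along the carrier's handle, y to the grey gearbox with the crank (centre y = 170 mm). Housing 236 (x) x 345 mm, y -130 to 215; platform (the carrier's seat) 51 mm above the bench; gearbox 75 x 75 mm, top at 110 mm. Black stops 9 mm high stand at the carrier's x ends with about 2 mm of play.
- crank (a joint): angle of the hand crank, rad. 0 = jaws closed, grows anticlockwise seen from above; starts between 0 and 2; stop at 12.70, jaws fully open from about 12.2. At value q the arm points from the hub along the shaker's x axis turned by pi + q about z. Takes 2 to 3 N at the handle and stays where it is left.
- crank_hub (a point): point on the crank's vertical turning axis, 152 mm above the bench (level with the middle of the crank's handle; the steel hub itself ends 128 mm above the bench)
- crank_grip (a point): middle of the crank's upright black handle, a cylinder 18 mm in diameter and 45 mm long that spins freely on its pin, from 128 to 173 mm above the bench, 40 mm from the turning axis. Nothing within 40 mm of it stands above 128 mm.
- carrier: aluminium tray with an upright bail handle, 0.25 kg, loose. Origin at the middle of its underside, z up, x along the handle. Base plate 196 (x) x 152 (y) x 6 mm, walls to 25 mm high, two 20 mm wide uprights at the x ends. It stands on the shaker's platform (origin 51 mm above the bench).
- carrier_grip (a point): middle of the carrier's handle, a straight black bar along the carrier's x, 14 mm wide (y), 18 mm high, free over about 180 mm; 108 mm above the carrier's underside and 45 mm above the top of the orange block's sides; the balance point lies under it
- cool_block: orange cool block with many wells, 112 x 182 x 57 mm, 0.28 to 0.56 kg, lying loose in the carrier's tray with 3 mm of play; origin at the middle of its underside, its long side along the carrier's x
- red_jar: white jar with red lid, 73 mm wide, 66 mm high, bystander; origin at the middle of its underside
- timer: white kitchen-type timer, 66 x 62 x 18 mm, bystander; origin at the middle of its underside
- bottle: small white reagent bottle, 43 mm wide, 81 mm high, bystander; origin at the middle of its underside
- jaw_left (a joint): opening of the blue jaw on the shaker's +y side, m; 0 closed, 0.020 fully open. Driven by the crank (20 mm over 12.57 rad). Jaw 120 mm long in x, top 84 mm above the bench; its steel tongue reaches 12 mm over the carrier's flange when closed and is off it from 0.012.
- jaw_right (a joint): opening of the blue jaw on the shaker's -y side, m; 0 closed, 0.020 fully open. Driven by the crank (20 mm over 12.57 rad). Jaw 120 mm long in x, top 84 mm above the bench; its steel tongue reaches 12 mm over the carrier's flange when closed and is off it from 0.012.

How it is judged:
By the outcome, as a careful person would: the job done as asked, in the order asked, and still so for the second after the job is handed in, while the arm keeps its last pose, push and grip.
It also fails if it takes over 61 s, if anything falls off the work surface, if the arm or the gripper's body presses on something with over 40 N, if the wrist force passes 120 N, or if a joint passes its speed limit or range.

## Working session

There is one attempt and no reset: what is moved stays moved. The work goes in short steps, Python scripts to look and compute and a shell command to move; the robot and the scene stay as the last step left them, time stands still between calls to the robot, and variables do not carry over. Pictures are saved under pics/ and viewed, at most 10 in all, crops included, and the job is handed in when it is done.

```bash
ls; mkdir -p pics
cat > h.py <<'E'
import numpy as np, cv2
from rig import manip, grab_frame
def grab(n,save=None):
    f=grab_frame(n)
    if save: cv2.imwrite('pics/'+save,cv2.cvtColor(f['color'],cv2.COLOR_RGB2BGR))
    return f
def ray(f,uv):
    K=np.array(f['camera_matrix'],float);d=np.array(f['dist_coeffs'],float)
    p=cv2.undistortPoints(np.array([[uv]],float),K,d)[0,0]
    R=cv2.Rodrigues(np.array(f['rvec'],float))[0];t=np.array(f['tvec'],float).ravel()
    return -R.T@t, R.T@np.array([p[0],p[1],1.])
def onz(f,uv,z):
    c,d=ray(f,uv); return c+d*(z-c[2])/d[2]
def two(f1,a,f2,b):
    c1,d1=ray(f1,a);c2,d2=ray(f2,b)
    s=np.linalg.lstsq(np.c_[d1,-d2],c2-c1,rcond=None)[0]
    p,q=c1+s[0]*d1,c2+s[1]*d2
    return (p+q)/2,np.linalg.norm(p-q)
E
python3 - <<'E'
from h import *
import pickle
fs={n:grab(n,n+'0.png') for n in('scene','top','wrist')}
pickle.dump(fs,open('f0.pkl','wb'))
for n,f in fs.items(): print(n,ray(f,(280,210)))
s=manip.get_state();print(s)
E
```

```text
pics
rig.py
steer.py
scene (array([ 1.07687453, -0.68185897,  0.57454417]), array([-0.46032843,  0.7494398 , -0.47613992]))
top (array([0.44504416, 0.01813896, 1.20844242]), array([ 0.13665996, -0.00347286, -0.99078989]))
wrist (array([ 0.2991391 , -0.49929248,  0.37290729]), array([-0.29013572, -0.12526848, -0.94878913]))
{'t': 0.15, 'qpos': array([64.52934011, 40.504514  , -1.58104388, 85.07701824,  1.2614767 ,
       54.48388385, -4.325076  ]), 'qd': array([-0.00311222, -0.10855264,  0.06199449, -0.10063011,  0.05627967,
        0.03767121, -0.04185811]), 'joint_efforts': array([ 3.69324675e-05, -8.83311367e+01,  1.23557467e+00, -2.36191624e+01,
        1.71310612e-02,  5.47870703e-03,  1.19966603e-04]), 'tool_pos': array([ 0.22533913, -0.52880648,  0.24995234]), 'ee_rot': array([-1.79952023e+02,  2.93982798e-03,  2.30816402e+01]), 'force': array([ 0.24945569, -0.50549619,  0.24032064]), 'torque': array([ 0.03523882, -0.03313953, -0.00850964]), 'grasp_force': 0.0, 'gripper_width': 0.9986687120238891}
```

View pics/scene0.png

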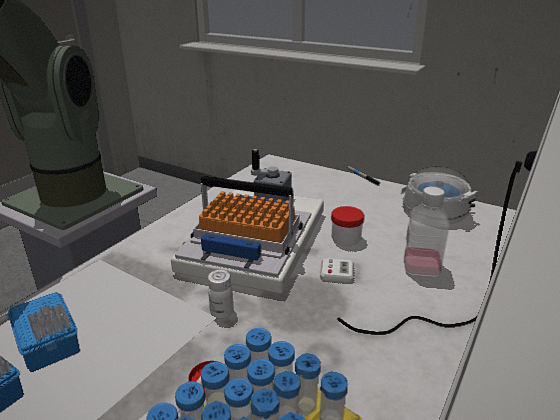

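View pics/top0.png

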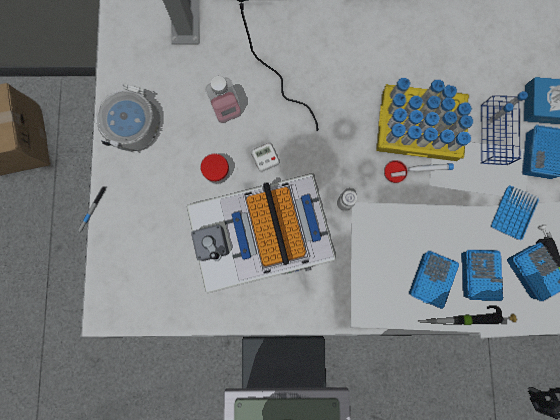

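Scene: the shaker sits at (245,235), with the black handle bar from (205,181) to (292,190), the crank knob at (255,160) and the bottle at (220,298). Top: the bar runs (268,185) to (285,265), the gearbox is at (211,243), and the jar (215,167), timer (264,156) and bottle (348,198) stand clear. I'll zoom in on the crank and the bar.

Run:
```python
import cv2,numpy as np
t=cv2.imread('pics/top0.png');s=cv2.imread('pics/scene0.png')
a=cv2.resize(t[165:305,180:345],None,fx=3.6,fy=3.6,interpolation=cv2.INTER_CUBIC) 
b=cv2.resize(s[140:280,170:335],None,fx=4,fy=4,interpolation=cv2.INTER_CUBIC)
cv2.imwrite('pics/tc.png',a);cv2.imwrite('pics/sc.png',b)
```

```text
(no output)
```

View pics/tc.png

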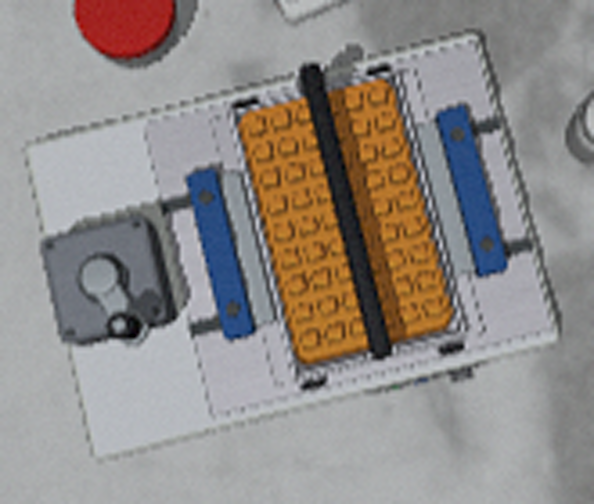

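View pics/sc.png

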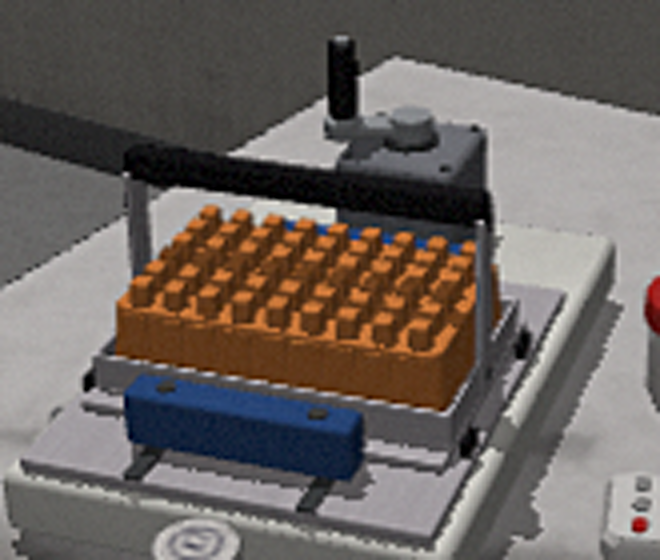

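The top crop shows the knob top at (124,324), hub at (104,276) and bar ends at (311,68) and (381,354). The scene crop shows the knob from (342,40) to (343,120), hub top at (412,113) and bar ends at (128,158) and (489,204).

```bash
python3 - <<'E'
from h import *
import pickle
fs=pickle.load(open('f0.pkl','rb'));T=fs['top'];S=fs['scene']
def t(u,v): return (180+(u+.5)/3.6-.5,165+(v+.5)/3.6-.5)
def s(u,v): return (170+(u+.5)/4-.5,140+(v+.5)/4-.5)
np.set_printoptions(precision=4,suppress=True)
P={}
for n,a,b in [('knobtop',t(124,323),s(342,41)),('hubtop',t(104,276),s(411,112)),('barnear',t(381,351),s(130,158)),('barfar',t(311,70),s(488,203))]:
    P[n]=two(T,a,S,b);print(n,P[n])
for z in (.113,.128,.152): print('hub',z,onz(T,t(104,276),z))
print('knobtop@173',onz(T,t(124,323),.173),'bar@.168',onz(T,t(381,351),.168),onz(T,t(311,70),.168))
# housing corners z? shaker top  (text ~45mm)
for c in [(25,143),(475,32),(560,338),(97,460)]: print(onz(T,t(*c),.045)[:2])
d=P['barfar'][0]-P['barnear'][0];print('yaw',np.degrees(np.arctan2(d[1],d[0])),np.linalg.norm(d))
E
nproc
python3 steer.py '[[[0,0,0],9.2,1],[[0.043,-0.023,0],0,1],[[0.043,-0.023,0],0,1],[[0.043,-0.023,0],0,1],[[0.043,-0.023,0],0,1]]' 30
python3 steer.py '[[[0.043,-0.023,0],0,1],[[0.043,-0.023,0],0,1],[[0.043,-0.023,0],0,1],[[0.013,-0.05,0],0,1],[[0.013,-0.05,0],0,1]]'
python3 steer.py '[[[0.013,-0.05,0],0,1],[[0.013,-0.05,0],0,1],[[0.013,-0.05,0],0,1],[[0.013,-0.05,0],0,1],[[0,0,0],0,1]]'
python3 - <<'E'
from h import *
import pickle
s=manip.get_state();print(s['tool_pos'],s['ee_rot'],s['t'])
pickle.dump(grab('wrist','w1.png'),open('w1.pkl','wb'))
E
```

```text
t: 0.78
tool_pos: [0.3713, -0.3972, 0.2502]
ee_rot: [-180.0, 0.0, 13.9]
force: [0.4, -1.0, -0.5]
gripper_width: 1.003
grasp_force: 0.0
t: 1.4
tool_pos: [0.4802, -0.1955, 0.2499]
ee_rot: [-180.0, 0.0, 13.9]
force: [1.4, 0.9, -0.2]
gripper_width: 0.996
grasp_force: 0.0
t: 2.02
tool_pos: [0.4826, 0.0131, 0.2502]
ee_rot: [-179.9, 0.0, 14.2]
force: [0.4, -1.1, 0.1]
gripper_width: 1.003
grasp_force: 0.0
[0.48262873 0.01314458 0.25015177] [-1.79918472e+02  3.30348484e-03  1.42023407e+01] 2.025
```

View pics/w1.png

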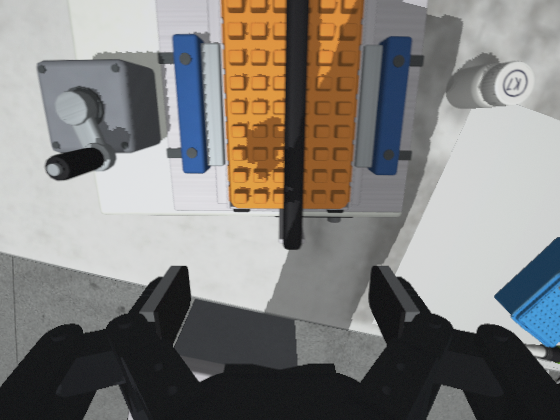

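The wrist view shows the knob's top cap at (55,170), its foot at (100,157), the hub at (78,105) and the bar from (298,0) to (291,243).

Run:
```python
from h import *
import pickle
np.set_printoptions(precision=4,suppress=True)
fs=pickle.load(open('f0.pkl','rb'));T=fs['top'];S=fs['scene'];W=pickle.load(open('w1.pkl','rb'))
def t(u,v): return (180+(u+.5)/3.6-.5,165+(v+.5)/3.6-.5)
def s(u,v): return (170+(u+.5)/4-.5,140+(v+.5)/4-.5)
k=(55,170);h=(78,105)
print('knob',two(W,k,S,s(342,41)),two(W,k,T,t(124,323)),onz(W,k,.173))
print('hub',two(W,h,S,s(411,112)),two(W,h,T,t(104,276)),onz(W,h,.128))
print('knob foot',onz(W,(101,157),.130))
b=(292,242);print('barnear',two(W,b,S,s(130,158)),two(W,b,T,t(381,351)))
# bar edges from a dark mask along rows
g=W['color'].max(2)
L=[]
for r in range(20,220,10):
    c=np.where(g[r,270:320]<60)[0]+270
    if len(c)>8: L.append(onz(W,(np.median(c),r),.168)[:2])
L=np.array(L);p=np.polyfit(L[:,0],L[:,1],1);print('bar yaw',np.degrees(np.arctan(p[0])),'y at x=.56',np.polyval(p,.56))
```

```text
knob (array([0.488 , 0.1651, 0.175 ]), np.float64(0.003111385234816842)) (array([0.4861, 0.1663, 0.1723]), np.float64(0.0009297560665436938)) [0.486  0.1655 0.173 ]
hub (array([0.5268, 0.1775, 0.1342]), np.float64(0.003178680667682993)) (array([0.5215, 0.1898, 0.1113]), np.float64(0.0019040766976273205)) [0.5248 0.1801 0.128 ]
knob foot [0.4897 0.1582 0.13  ]
barnear (array([ 0.4698, -0.0015,  0.1622]), np.float64(0.0012409015689124193)) (array([0.4685, 0.0006, 0.1593]), np.float64(0.004642284031332636))
bar yaw 13.661216665031855 y at x=.56 0.021073038390150733
```

```bash
python3 steer.py '[[[0.0137,-0.049,0],0,1],[[0.0137,-0.049,0],0,1],[[0.0137,-0.049,0],0,1],[[0,0,0],0,1]]'
python3 - <<'E'
from h import *
grab('wrist','w2.png')
s=manip.get_state();print(s['tool_pos'],s['ee_rot'],s['t'])
E
```

```text
t: 2.58
tool_pos: [0.4872, 0.1644, 0.2499]
ee_rot: [-179.9, 0.0, 14.1]
force: [-0.2, -0.4, 0.3]
gripper_width: 0.997
grasp_force: 0.0
[0.48748387 0.16207015 0.25004617] [1.79984577e+02 2.37845450e-02 1.39249076e+01] 2.625
```

View pics/w2.png

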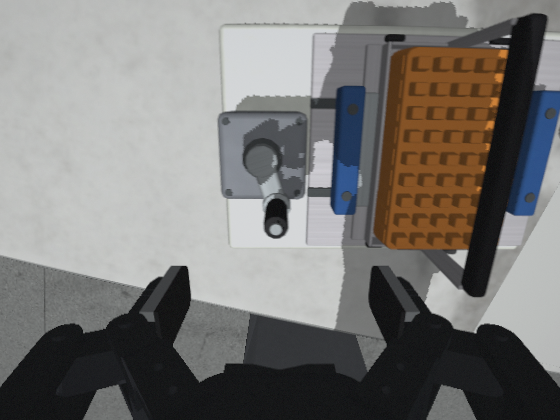

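The wrist view shows the knob top at (276,230), centred between the open fingers. I'll go down and close on it.

```bash
python3 steer.py '[[[0,-0.003,0.03],0,1],[[0,0,0.035],0,1],[[0,0,0.028],0,1],[[0,0,0],0,1]]'
python3 steer.py '[[[0,0,0],0,0],[[0,0,0],0,0],[[0,0,0],0,0],[[0,0,0],0,0],[[0,0,0],0,0]]' 30
```

```text
t: 3.12
tool_pos: [0.4865, 0.163, 0.1563]
ee_rot: [179.9, 0.2, 13.7]
force: [0.2, -0.5, 1.3]
gripper_width: 1.0
grasp_force: 0.0
t: 3.75
tool_pos: [0.4868, 0.1652, 0.1578]
ee_rot: [-180.0, -0.0, 13.9]
force: [-1.1, 1.3, 7.9]
gripper_width: 0.206
grasp_force: 29.8
```

```bash
python3 steer.py '[[[0.0048,0.0093,0],0,0],[[0.0071,0.0077,0],0,0],[[0,0,0],0,0]]'
python3 steer.py '[[[0.0088,0.0056,0],0,0],[[0.01,0.0031,0],0,0],[[0.0104,0.0005,0],0,0],[[0,0,0],0,0]]'
```

```text
t: 4.12
tool_pos: [0.5034, 0.1515, 0.1578]
ee_rot: [-180.0, -0.1, 13.9]
force: [3.0, 2.5, 4.9]
gripper_width: 0.201
grasp_force: 29.8
t: 4.62
tool_pos: [0.5333, 0.1505, 0.1578]
ee_rot: [-179.9, -0.1, 13.9]
force: [-0.7, 4.4, 6.9]
gripper_width: 0.202
grasp_force: 30.1
```

```bash
python3 steer.py '[[[0.0102,-0.0023,0],0,0],[[0.0093,-0.0048,0],0,0],[[0.0077,-0.0071,0],0,0],[[0.0056,-0.0088,0],0,0],[[0.0031,-0.01,0],0,0]]' | grep -E 'pos|for'
python3 steer.py '[[[0.0005,-0.0104,0],0,0],[[-0.0023,-0.0102,0],0,0],[[-0.0048,-0.0093,0],0,0],[[-0.0071,-0.0077,0],0,0],[[0,0,0],0,0]]'| grep -E 'pos|for'
python3 - <<'E'
import numpy as np
from rig import manip, grab_frame
p=manip.get_state()['tool_pos'][:2]-[.5195,.1886];print(np.hypot(*p),np.degrees(np.arctan2(p[1],p[0]))%360-193.8)
E
```

```text
tool_pos: [0.5598, 0.1899, 0.1577]
force: [-3.9, -2.8, 9.1]
grasp_force: 30.2
tool_pos: [0.5371, 0.2242, 0.1578]
force: [-0.4, 3.0, 7.8]
grasp_force: 30.1
0.03968183276583713 -130.15184774693103
```

```bash
python3 steer.py '[[[-0.0088,-0.0056,0],0,0],[[-0.01,-0.0031,0],0,0],[[-0.0104,-0.0005,0],0,0],[[-0.0102,0.0023,0],0,0],[[-0.0093,0.0048,0],0,0]]' | grep -E 'pos|for'
python3 steer.py '[[[-0.0077,0.0071,0],0,0],[[-0.0056,0.0088,0],0,0],[[-0.0031,0.01,0],0,0],[[-0.0005,0.0104,0],0,0],[[0.0023,0.0102,0],0,0]]'| grep -E 'pos|for'
python3 steer.py '[[[0.0048,0.0093,0],0,0],[[0.0071,0.0077,0],0,0],[[0.0088,0.0056,0],0,0],[[0.01,0.0031,0],0,0],[[0,0,0],0,0]]'| grep -E 'pos|for'
python3 - <<'E'
import numpy as np
from rig import manip, grab_frame
p=manip.get_state()['tool_pos'][:2]-[.5195,.1886];print(np.hypot(*p),np.degrees(np.arctan2(p[1],p[0]))%360-193.8)
E
```

```text
tool_pos: [0.4894, 0.2145, 0.1578]
force: [2.3, 2.1, 6.3]
grasp_force: 30.1
tool_pos: [0.4867, 0.1651, 0.1577]
force: [3.0, 4.6, 7.2]
grasp_force: 30.1
tool_pos: [0.5233, 0.1482, 0.1577]
force: [1.3, 5.6, 8.4]
grasp_force: 30.4
0.04054092031550665 81.62824109546438
```

```bash
python3 steer.py '[[[0.0104,0.0005,0],0,0],[[0.0102,-0.0023,0],0,0],[[0.0093,-0.0048,0],0,0],[[0.0077,-0.0071,0],0,0],[[0.0056,-0.0088,0],0,0]]' | grep -E 'pos|for'
python3 steer.py '[[[0.0031,-0.01,0],0,0],[[0.0005,-0.0104,0],0,0],[[-0.0023,-0.0102,0],0,0],[[-0.0048,-0.0093,0],0,0],[[-0.0071,-0.0077,0],0,0]]'| grep -E 'pos|for'
python3 steer.py '[[[-0.0088,-0.0056,0],0,0],[[-0.01,-0.0031,0],0,0],[[-0.0104,-0.0005,0],0,0],[[-0.0102,0.0023,0],0,0],[[-0.0093,0.0048,0],0,0]]' | grep -E 'pos|for'
python3 steer.py '[[[-0.0077,0.0071,0],0,0],[[-0.0056,0.0088,0],0,0],[[-0.0031,0.01,0],0,0],[[0,0,0],0,0]]'| grep -E 'pos|for'
python3 - <<'E'
import numpy as np
from rig import manip, grab_frame
p=manip.get_state()['tool_pos'][:2]-[.5195,.1886];print(np.hypot(*p),np.degrees(np.arctan2(p[1],p[0]))%360-193.8)
E
```

```text
tool_pos: [0.5589, 0.1796, 0.1577]
force: [-7.1, -2.2, 10.5]
grasp_force: 30.5
tool_pos: [0.5381, 0.2237, 0.1579]
force: [3.1, 0.7, 5.5]
grasp_force: 30.1
tool_pos: [0.4893, 0.2145, 0.1578]
force: [1.3, 3.7, 6.7]
grasp_force: 30.2
tool_pos: [0.4798, 0.1837, 0.1577]
force: [-2.5, -2.9, 10.2]
grasp_force: 30.6
0.03996872558730688 -6.769698755995904
```

```bash
python3 steer.py '[[[0,0.004,0],0,0],[[0,0.004,0],0,0],[[0,0,0],0,0]]'| grep -E 'pos|for'
python3 steer.py '[[[0.0003,0.003,0],0,0],[[0,0,0],0,0]]'
python3 - <<'E'
import numpy as np
from rig import manip, grab_frame
p=manip.get_state()['tool_pos'][:2]-[.5195,.1886];print(np.hypot(*p),np.degrees(np.arctan2(p[1],p[0]))%360-193.8)
E
```

```text
tool_pos: [0.4814, 0.1763, 0.1577]
force: [-4.0, -2.3, 13.4]
grasp_force: 30.7
t: 10.75
tool_pos: [0.4824, 0.1737, 0.1577]
ee_rot: [-180.0, 0.1, 13.9]
force: [-4.4, -1.0, 12.5]
gripper_width: 0.198
grasp_force: 30.7
0.04000320229997142 8.117281072358821
```

```bash
python3 steer.py '[[[0.0003,0.002,0],0,0],[[0,0,0],0,0]]'
python3 - <<'E'
import numpy as np
from rig import manip, grab_frame
p=manip.get_state()['tool_pos'][:2]-[.5195,.1886];print(np.hypot(*p),np.degrees(np.arctan2(p[1],p[0]))%360-193.8)
E
```

```text
t: 11.0
tool_pos: [0.4826, 0.1733, 0.1577]
ee_rot: [-179.9, 0.1, 14.0]
force: [-8.7, 8.6, 14.1]
gripper_width: 0.2
grasp_force: 31.0
0.039990694583806906 8.747563046842458
```

```bash
python3 steer.py '[[[-0.0002,-0.0015,0],0,0],[[0,0,0],0,1],[[0,0,0],0,1],[[0,0,0],0,1],[[0,0,0],0,1]]' 
python3 steer.py '[[[0,0,-0.03],0,1],[[0,0,-0.04],0,1],[[0,0,-0.03],0,1],[[0.0098,0.041,0],0,1],[[0.0098,0.041,0],0,1]]'|grep pos
python3 steer.py '[[[0.0098,0.041,0],0,1],[[0.0098,0.041,0],0,1],[[0,0,0],0,1],[[0,0,0],0,1]]'
python3 - <<'E'
from h import *
import pickle
t=grab('top');w=grab('wrist');pickle.dump((t,w),open('f2.pkl','wb'))
a=cv2.resize(t['color'][160:310,170:350],(480,400),interpolation=cv2.INTER_CUBIC)
b=cv2.resize(w['color'],(533,400))
cv2.imwrite('pics/c2.png',cv2.resize(np.hstack([a,b]),(800,316))[...,::-1])
s=manip.get_state();print(s['tool_pos'],s['ee_rot'],s['t'])
E
```

```text
t: 11.62
tool_pos: [0.4831, 0.1734, 0.1573]
ee_rot: [-180.0, 0.0, 13.9]
force: [0.2, 0.6, -0.2]
gripper_width: 0.997
grasp_force: 0.0
tool_pos: [0.5223, 0.0978, 0.2577]
t: 12.75
tool_pos: [0.5603, 0.0241, 0.2572]
ee_rot: [-180.0, 0.0, 13.9]
force: [0.6, 0.3, 0.1]
gripper_width: 0.998
grasp_force: 0.0
[0.56025772 0.02465696 0.25734073] [-1.79968236e+02  6.07381539e-03  1.39530377e+01] 12.85
```

View pics/c2.png

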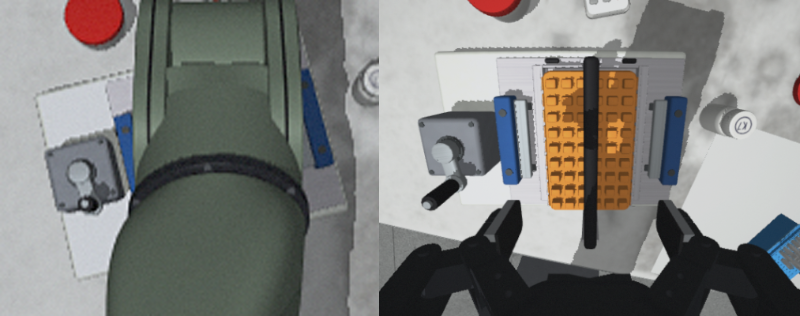

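The jaws now stand clear of the carrier on both sides, and the crank is at the stop. I'll measure the jaw travel and the bar in these pictures.

Run:
```python
from h import *
import pickle
np.set_printoptions(precision=4,suppress=True)
W1=pickle.load(open('w1.pkl','rb'));W=pickle.load(open('f2.pkl','rb'))[1]
a=np.radians(13.8);R=np.array([[np.cos(a),np.sin(a)],[-np.sin(a),np.cos(a)]]);o=np.array([.5601,.0235])
for f in (W1,W):
    c=f['color'].astype(int);m=((c[...,2]>c[...,0]*1.8)&(c[...,2]>c[...,1]*1.35)&(c[...,2]>60)).astype(np.uint8)
    n,_,st,ce=cv2.connectedComponentsWithStats(m)
    for i in range(1,n):
        if st[i,4]>1500: print('blue',ce[i],R@(onz(f,ce[i],.078)[:2]-o))
    g=c.max(2);L=[];P=[]
    for r in range(90 if f is W else 15,235,10):
        q=np.where(g[r,265:325]<60)[0]+265
        if len(q)>6: L.append(R@(onz(f,((q[0]+q[-1])/2,r),.168)[:2]-o))
    L=np.array(L);print('bar y mean',np.median(L[:,1]),'slope deg',np.degrees(np.polyfit(L[:,0],L[:,1],1)[0]))
g=W['color'].max(2);col=np.where(g[60:350,298]<60)[0]+60
print(col[0],col[-1])
for r in (80,348):pass
```

```text
blue [190.3628 102.3965] [0.0051 0.0878]
blue [391.3246 104.9843] [ 0.0045 -0.0935]
blue [530.705  277.7921] [-0.1727 -0.2704]
blue [542.4701 314.2597] [-0.2209 -0.2983]
bar y mean -0.002344676886505543 slope deg -0.11408622477870983
blue [170.5132 184.1364] [0.0062 0.1079]
blue [391.7218 185.7832] [ 0.0053 -0.1127]
bar y mean -0.0018428735446988063 slope deg 0.003657079186427065Traceback (most recent call last):
  File "<stdin>", line 17, in <module>
IndexError: index 0 is out of bounds for axis 0 with size 0
```

Run:
```python
from h import *
import pickle
W=pickle.load(open('f2.pkl','rb'))[1]
g=W['color'].max(2)
c=[ (r,np.sum(g[r,265:295]<60)) for r in list(range(68,84))+list(range(318,338))];print(c)
for v in (75.5,327): print(onz(W,(280,v),.168),onz(W,(280,v),.159))
```

```text
[(68, np.int64(0)), (69, np.int64(0)), (70, np.int64(0)), (71, np.int64(0)), (72, np.int64(0)), (73, np.int64(0)), (74, np.int64(0)), (75, np.int64(9)), (76, np.int64(14)), (77, np.int64(18)), (78, np.int64(19)), (79, np.int64(19)), (80, np.int64(19)), (81, np.int64(21)), (82, np.int64(21)), (83, np.int64(21)), (318, np.int64(16)), (319, np.int64(16)), (320, np.int64(16)), (321, np.int64(16)), (322, np.int64(16)), (323, np.int64(16)), (324, np.int64(16)), (325, np.int64(16)), (326, np.int64(16)), (327, np.int64(15)), (328, np.int64(14)), (329, np.int64(12)), (330, np.int64(9)), (331, np.int64(0)), (332, np.int64(0)), (333, np.int64(0)), (334, np.int64(0)), (335, np.int64(0)), (336, np.int64(0)), (337, np.int64(0))]
[0.65630477 0.04636431 0.168     ] [0.65707733 0.04654589 0.159     ]
[4.71452419e-01 1.92836044e-04 1.68000000e-01] [ 0.46438771 -0.00158314  0.159     ]
```

```bash
python3 steer.py '[[[0.0005,0.001,0.035],0,1],[[0,0,0.035],0,1],[[0,0,0.028],0,1],[[0,0,0],0,1]]'|grep -E 'pos|for'
python3 steer.py '[[[0,0,0],0,0],[[0,0,0],0,0],[[0,0,0],0,0],[[0,0,0],0,0],[[0,0,0],0,0]]' 80
```

```text
tool_pos: [0.5604, 0.0235, 0.1582]
force: [-0.2, 0.1, 0.3]
grasp_force: 0.0
t: 13.98
tool_pos: [0.5613, 0.0232, 0.1596]
ee_rot: [-180.0, -0.0, 13.9]
force: [-2.3, 3.5, 6.5]
gripper_width: 0.146
grasp_force: 81.2
```

```bash
python3 steer.py '[[[0,0,-0.002],0,0],[[0,0,-0.004],0,0],[[0,0,-0.004],0,0],[[0,0,0],0,0],[[0,0,0],0,0]]' 110
python3 - <<'E'
from h import *
s=manip.get_state();print(s['torque'],s['force'])
f=grab('scene')
cv2.imwrite('pics/s3.png',cv2.resize(f['color'][100:300,150:350],(600,600),interpolation=cv2.INTER_CUBIC)[...,::-1])
E
```

```text
t: 14.6
tool_pos: [0.5612, 0.0228, 0.1692]
ee_rot: [-180.0, 0.0, 13.9]
force: [0.3, -0.1, -6.9]
gripper_width: 0.141
grasp_force: 107.2
[-0.03451645 -0.0409732   0.01997345] [ 0.28111093 -0.13238139 -6.9195667 ]
```

View pics/s3.png

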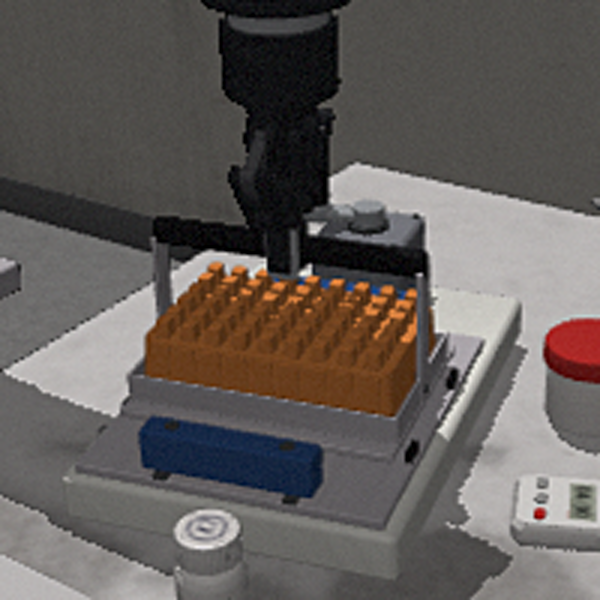

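The carrier is clear of its seat and level with the block in it. The 6.9 N load matches the stated masses and the moment is small. I'll lift the rest of the way.

```bash
python3 steer.py '[[[0,0,-0.006],0,0],[[0,0,-0.01],0,0],[[0,0,-0.012],0,0],[[0,0,-0.012],0,0],[[0,0,-0.012],0,0]]' |grep -E 'pos|for|rot'
python3 steer.py '[[[0,0,-0.012],0,0],[[0,0,-0.012],0,0],[[0,0,-0.008],0,0],[[0,0,-0.005],0,0],[[0,0,-0.001],0,0]]' |grep -E 'pos|for|rot'
python3 steer.py '[[[0,0,0],0,0],[[0,0,0],0,0],[[0,0,0],0,0],[[0,0,0],0,0],[[0,0,0],0,0]]'
python3 - <<'E'
from h import *
s=manip.get_state();print(s['torque'],s['force'],s['qd'])
f=grab('scene');w=grab('wrist')
a=cv2.resize(f['color'][60:300,150:350],(400,480),interpolation=cv2.INTER_CUBIC);b=cv2.resize(w['color'],(400,300));b=np.vstack([b,np.zeros((180,400,3),np.uint8)])
cv2.imwrite('pics/s4.png',np.hstack([a,b])[...,::-1])
E
```

```text
tool_pos: [0.5613, 0.0228, 0.2223]
ee_rot: [-180.0, -0.0, 13.9]
force: [-0.5, 0.0, -6.1]
grasp_force: 107.3
tool_pos: [0.5613, 0.0228, 0.2594]
ee_rot: [-180.0, -0.0, 13.9]
force: [0.6, 0.2, -6.1]
grasp_force: 107.3
t: 16.52
tool_pos: [0.5612, 0.0228, 0.2593]
ee_rot: [-180.0, 0.0, 13.9]
force: [0.2, 0.1, -7.0]
gripper_width: 0.145
grasp_force: 107.3
[0.02463457 0.00054965 0.00627241] [ 0.21979041  0.08047233 -6.98411283] [ 0.06470993 -0.00820674  0.02774916 -0.12318165 -0.00936199  0.01724591
 -0.01604948]
```

View pics/s4.png

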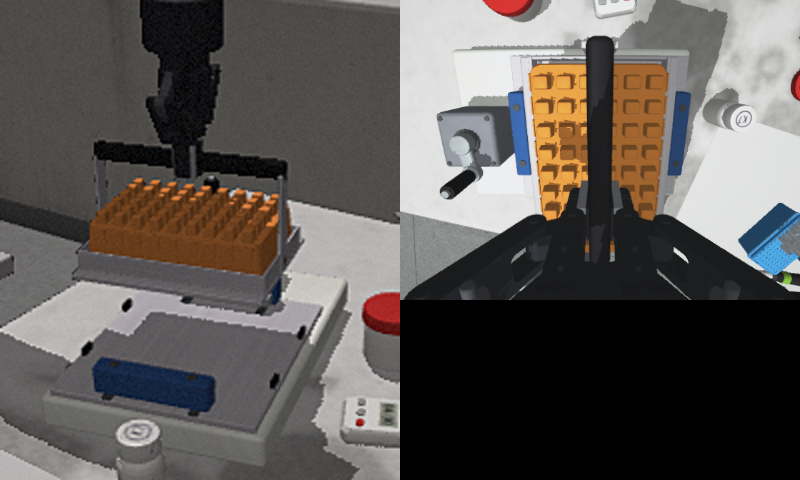

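The carrier hangs level about 10 cm above its seat with the block inside. The jaws are open and the jar, timer and bottle are where they were.

```bash
python3 -c "
from rig import manip, grab_frame
print(manip.finish_job())"
```

```text
the job is handed in; nothing more can be done
None
```

I wound the crank to its stop (both jaws open 20 mm), then lifted the carrier with its block 10 cm straight up; I handed in at about 16.6 s with it held level and still, and the jar, timer and bottle untouched.

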